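# Tuck the rain diverter under the shingles

## Robot

A 6-joint arm with a two-finger parallel gripper is mounted at the origin on the work surface. World frame = base frame: x ahead of the robot, y to its left, z up, the work surface at z = 0. Lengths are in m, angles in rad, forces in N, time in s.
With the tool pointing down it reaches from about 0.2 to 0.875 m from the base axis. Payload 3.4 kg.
Tool frame: the origin (TCP) lies between the finger pads; the fingertips stand 25 mm ahead of it and the grasp point (between the pads) lies 6 mm ahead of it (r.nose_length is the z of the fingertips in the tool frame, in m); z points along the fingers, x is the direction in which the jaws open and shut, and the axes are right-handed (so a half turn about z gives the same grasp; the last joint's range is limited). The gripper opens to 94 mm and grips with 3 to 60 N. Pads are 16 mm wide; open, the fingers measure 119 mm over their backs; the gripper's body (75 mm by 177 mm) begins 78 mm behind the grasp point.
Start: joints at [1.125, 0.276, 1.505, -0, 1.361, -0.121], TCP at [0.184, 0.545, 0.23] pointing down, gripper open.
Joint ranges: [-2.89, 2.89], [-0.75, 2.08], [0.22, 2.7], [-1.18, 4.32], [0.11, 2.71], [-2.7, 2.7]. Speed limits (rad/s): [2.57, 2.57, 3.14, 3.14, 3.14, 3.14].

## Interface

Orientations are given as a unit quaternion [w, x, y, z].
In Python, from plant import r, gripper_to, inverse_kinematics, vision, models, telemetry gives the robot as it stands. Calls block until the motion is done:
- r.move_to(position, orientation): joint-space move of the TCP to a pose.
- r.move_l(position, rot=None, vel=0.15, guard=None): straight line of the TCP; rot=None keeps the orientation; vel is the mean speed in m/s. With guard (N) it stops when the force on the tool has changed by that much, and returns True; else False.
- r.movej(angles): joint-space move.
- gripper_to(opening, f_grip=None): finger opening in m; f_grip is the grip in N (None keeps the last); returns when the fingers have stopped.
- r.hold(seconds).
- inverse_kinematics(position, orientation): joint angles nearest the present ones, or None.
- vision.snapshot(name): name is "side" or "top" or "wrist"; returns the picture (420x560x3 uint8, red, green, blue); there is no depth.
- vision.get_calibration(name): a dict with "fx", "fy", "cx", "cy" (pixels), "position" and "orientation" of the camera in the world. Camera axes: x right, y down, z forward; pixel columns grow to the right and rows downward; lengths in m; the calibration is good to about 2 mm. A picture is of the moment at which its call begins: read the wrist's pose just before it. get_calibration takes no time and is no camera call; for the wrist camera it gives the pose at the moment of the call.
A pose or a line that the arm cannot do raises r.PlanningError and nothing moves.
- r.sign_off(): hands the job in, once; it reports no verdict.
Trained networks look in the newest picture that a camera, given by its name, has taken for a name from the list of things; names that differ only in an ending like _2 or _b are one class to them, and where a whole thing is asked for, a point or a joint stands for the part that bears it (a point fixed in the world has none). Each returns a list of dicts, best first, with "score" (0 to 1); they miss things now and then, are a little off and sometimes report something else, mostly with a low value. They report only what shows in the picture. A call takes as long as a camera call.
- models.boxes_of(thing, camera): "at" ([x, y, z] in m, in world coordinates, good to about 4 mm: the middle of the surface that is visible of it).
- models.regions_of(thing, camera): "pixels" (420x560 bool, what is visible of it).
- models.mark_of(thing, camera): "at" ([x, y, z] in m, in world coordinates, good to about 4 mm: a listed point, or the origin of a listed thing).
Readings, each from a call of its own:
- telemetry.current_t(): time.
- telemetry.current_joints(): joint angles.
- telemetry.current_dq(): joint speeds.
- telemetry.current_joint_efforts(): joint torques, N m.
- telemetry.current_ee_pos(): TCP position.
- telemetry.current_tool_rot(): TCP orientation.
- telemetry.current_wrist_force(): force on the tool from outside, world axes, zero at the start.
- telemetry.current_torque(): the same for the moment, N m.
- telemetry.current_opening(): finger opening in m.
Only numpy, scipy, OpenCV 4.12 (cv2) and the standard library are available. Lean on these libraries where they do the work, as an engineer would, in place of code of your own. Each camera call takes 0.05 s, during which the arm holds its last target.

## Task

A nest-box roof panel lies on the bench, its lowest course of three cedar shingles lapping over bare board. Pick up the rain-diverter flashing (the aluminium strip with a standing rib, not the small flat offcut), slide its flat edge in under that course without lifting the shingles, until the rib is flush with the board's front edge and the strip's ends are even with the board's sides, and finish while still holding it pressed down firmly (about a kilogram's push) flat on the board. Leave the other things on the bench alone.

Things in the scene. Friction and masses are not known exactly. Their poses are not given: they have to be found in the camera images.
- rib (a point): Centre of the strip's standing rib: mid-length, 15 mm above the strip's underside, 4.5 mm inside its outer face. The rib runs along the whole outer (-x) edge, 174 mm long (y), 9 mm thick (x), 24 mm high above the flange's top. x points from the rib across the flange to its free edge, z up. Pinch it here.
- edge (a point): The strip's flat free edge: mid-length, on the underside, 70.5 mm ahead (+x) of the rib's centre line; same axes as the rib. This edge goes under the shingles.
- eave (a point): Middle of the fixed roof panel's front edge, on the board's top. x points inward (towards the shingles), y along the front edge, z up. From here 43 mm of board are bare, then the shingles begin. With the strip home the rib's outer face is at x = 0, its centre at x = 4.5 mm, y = 0, and the flange's free edge at x = 75 mm, 32 mm under the shingles.
- butt (a point): Middle of the lower edge of the lowest shingle course, on its underside: 43 mm behind the eave, 8 mm above the board's top. Underneath, the gap shrinks evenly to 0 at 105 mm further in; a starter batten 4 mm high lies across the board 45 mm behind this edge. Axes as for the eave.
- shingle_left (a joint): Lift of the left shingle of the lowest course (each 56 mm wide, 6 mm thick, sprung down, hinged at its head 105 mm behind its lower edge): 0 lying as found; 0.01 rad raises its lower edge by 1 mm. About 1 N at the lower edge begins to lift it.
- shingle_mid (a joint): The same for the middle shingle.
- shingle_right (a joint): The same for the right shingle.
- panel: The whole fixed roof panel: plywood board 205 mm deep (x), 174 mm wide (y), its top 30 mm above the bench, on battens, with three lapped courses of shingles, nowhere more than 25 mm above the board. Origin at the centre of its underside, axes as for the eave.
- strip: The loose rain-diverter strip, plain aluminium, rigid, 0.12 to 0.19 kg, lying flat on the bench rib up: a flange 75 mm deep (x), 174 mm long (y) and 3 mm thick, with the standing rib along its -x edge. Origin at the centre of the underside, axes as for the rib.
- offcut: Small flat aluminium offcut without a rib, 70 x 45 x 4 mm; leave it.
- finial: Turned wooden finial standing on the bench, 36 mm wide, 80 mm high, origin at its foot; leave it.
- glue: Glue bottle, 64 mm wide, 170 mm high, at the back; leave it.
- bowl: Small turned wooden bowl at a side, 110 mm wide, 45 mm high, origin at the centre of its foot; leave it.
- spares: Stack of four spare shingles, 110 x 57 x 24 mm, at a side; leave it.
- nails: Plastic tray of copper nails, 120 x 90 x 30 mm, at a side; leave it.
- sander: Cork sanding block, 110 x 60 x 37 mm, at a side; leave it.

How it is judged:
On the way, in this order (a step that is already met when the one before it is completed fails the run):
1. the strip is picked up: its rib is lifted well clear of the bench in the fingers (height (world z) of rib above 0.055 m and contact force between the fingers and strip above 1 N), for 0.2 s.
2. its free edge has gone in under the lowest shingles, lying on the board (x of edge in the frame of eave between 0.048 and 0.095 m and z of edge in the frame of eave between -0.004 and 0.006 m), for 0.1 s.
At the end, for the whole second after the job is handed in: Strip flat on the board (0.04 rad, tucked edge under 2.5 mm off it), rib flush with the front edge and ends even with the sides (8 mm, 0.07 rad), at least 22 mm under the shingles, shingles down (0.03 rad), at rest, fingers still on it, pressing it on the panel with over 5 N (x of rib in the frame of eave between -0.0035 and 0.0125 m and y of rib in the frame of eave between -0.008 and 0.008 m and x of edge in the frame of eave above 0.065 m and z of edge in the frame of eave between -0.003 and 0.0025 m and angle between the y axis of rib and the y axis of eave, either way round below 0.07 rad and angle between rib's own z axis and vertical below 0.04 rad and contact force between strip and panel above 5 N and contact force between the fingers and strip above 2 N and value of joint each of shingle_left, shingle_mid, shingle_right below 0.03 rad and linear speed of strip below 0.02 m/s); the arm keeps its last pose, push and grip.
It fails at once if a shingle of the lowest course is lifted (lower edge raised by more than about 6 mm) (value of joint any of shingle_left, shingle_mid, shingle_right above 0.06 rad).
It fails at once if the strip is pressed onto the panel brutally (over 60 N) (contact force between strip and panel above 60 N).
It fails at once if another thing on the bench is shoved by more than 30 mm (distance of any of offcut, finial, glue, bowl, spares, nails, sander from where it was at the start of the episode above 0.03 m).
It also fails if it takes over 38 s, if anything falls off the work surface, if the arm or the gripper's body presses on something with over 40 N, if the wrist force passes 120 N, or if a joint passes its speed limit or range.

## Working session

There is one attempt and no reset: what is moved stays moved. The work goes in short steps, each a Python script; the robot and the scene stay as the last script left them, time stands still between calls to the robot, and variables do not carry over. Pictures are saved under pics/ and viewed, and the job is handed in when it is done.

```bash
ls; mkdir -p pics; python3 - <<'E'
from plant import r, gripper_to, inverse_kinematics, vision, models, telemetry
import cv2,numpy as np
print(telemetry.current_t(), r.nose_length)
for n in ["top","side"]:
    im=vision.snapshot(n); cv2.imwrite(f"pics/{n}0.png",im[:,:,::-1]); print(vision.get_calibration(n))
    for th in ["rib","edge","eave","butt","strip","panel"]:
        print(n,th,[(np.round(d["at"],4).tolist(),round(d["score"],2)) for d in models.mark_of(th,n)][:3])
print(telemetry.current_t())
E
```

```text
pics
0.0 0.025
{'fx': 467.10686085191975, 'fy': 467.10686085191975, 'cx': 276.49856012610815, 'cy': 207.99879604289606, 'position': array([ 0.47659342, -0.00726922,  1.45528929]), 'orientation': array([-0.03530639,  0.71641102, -0.69617561,  0.02912434])}
top rib [([0.555, -0.1842, 0.0183], 0.65)]
top edge [([0.5808, -0.1891, 0.0013], 0.65), ([0.6209, -0.1922, -0.0018], 0.63)]
top eave [([0.4716, 0.1627, 0.0306], 0.83), ([0.6298, 0.0019, 0.0042], 0.57)]
top butt [([0.5127, 0.1565, 0.0381], 0.91), ([0.596, -0.4083, -0.0034], 0.67), ([0.6184, -0.192, 0.0019], 0.58)]
top strip [([0.5811, -0.1901, 0.0013], 0.93)]
top panel [([0.5684, 0.1493, 0.0013], 0.96)]
{'fx': 403.4218123316331, 'fy': 403.4218123316331, 'cx': 280.4290286270752, 'cy': 207.48598502010688, 'position': array([ 0.20486507, -0.76732949,  0.60900797]), 'orientation': array([-0.46650623,  0.84968883, -0.22025507,  0.10903452])}
side rib [([0.5519, -0.1872, 0.0147], 0.77), ([0.4631, 0.1592, 0.0301], 0.7)]
side edge [([0.6209, -0.1935, 0.0027], 0.84)]
side eave [([0.4636, 0.1611, 0.0305], 0.59), ([0.6208, -0.194, 0.0014], 0.2)]
side butt [([0.5083, 0.1565, 0.0393], 0.91)]
side strip [([0.5841, -0.1853, 0.0021], 0.75)]
side panel [([0.5721, 0.1478, -0.0035], 0.96), ([0.5978, -0.4078, 0.0015], 0.19)]
0.7
```

View pics/top0.png

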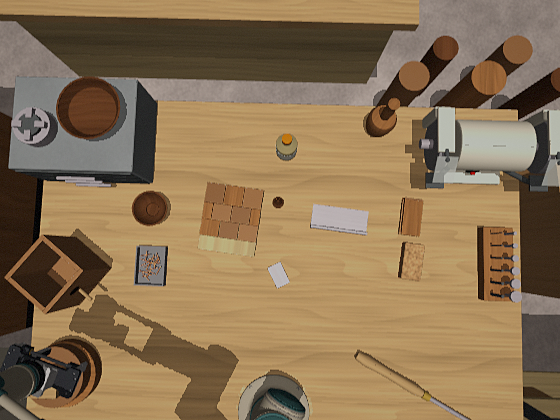

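View pics/side0.png

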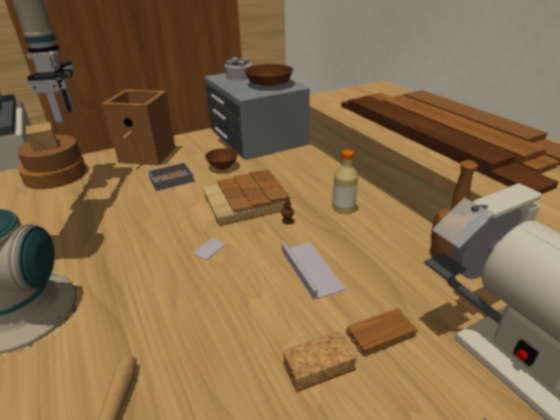

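```bash
cat > h.py <<'E'
from plant import r, gripper_to, inverse_kinematics, vision, models, telemetry
import cv2,numpy as np
from scipy.spatial.transform import Rotation as R
def quat(yaw,pitch=0,flip=False):
    m=R.from_euler('z',yaw)*R.from_euler('y',pitch)*R.from_quat([1,0,0,0])
    if flip: m=m*R.from_euler('z',np.pi)
    x,y,z,w=m.as_quat(); return np.array([w,x,y,z])
def Rm(q): return R.from_quat([q[1],q[2],q[3],q[0]]).as_matrix()
def topix(c,P):
    p=(np.asarray(P)-c["position"])@Rm(c["orientation"]); return np.stack([c["fx"]*p[...,0]/p[...,2]+c["cx"],c["fy"]*p[...,1]/p[...,2]+c["cy"]],-1)
def toplane(c,uv,z):
    uv=np.atleast_2d(uv); d=np.stack([(uv[:,0]-c["cx"])/c["fx"],(uv[:,1]-c["cy"])/c["fy"],np.ones(len(uv))],-1)@Rm(c["orientation"]).T
    s=(z-c["position"][2])/d[:,2]; return (c["position"]+d*s[:,None])[:,:2]
def marks(things,n):
    for th in things: print(n,th,[(np.round(d["at"],4).tolist(),round(d["score"],2)) for d in models.mark_of(th,n)][:3])
E
python3 - <<'E'
from h import *
for f in (False,True):
  for p in ([0.5,0.16,0.33],[0.46,0.16,0.06],[0.55,-0.185,0.03]):
    q=inverse_kinematics(np.array(p),quat(-0.1,0,f)); print(f,p,None if q is None else np.round(q,2))
c=vision.get_calibration("wrist"); print(Rm(telemetry.current_tool_rot()).T@(c["position"]-telemetry.current_ee_pos()), Rm(telemetry.current_tool_rot()).T@Rm(c["orientation"]),c["fx"])
E
```

```text
False [0.5, 0.16, 0.33] [ 0.18  0.16  1.42 -0.    1.56  0.28]
False [0.46, 0.16, 0.06] [ 0.19  0.31  1.94 -0.    0.89  0.29]
False [0.55, -0.185, 0.03] [-0.44  0.46  1.77 -0.    0.91 -0.34]
True [0.5, 0.16, 0.33] None
True [0.46, 0.16, 0.06] None
True [0.55, -0.185, 0.03] None
[-0.0002315  -0.07094732 -0.15392655] [[ 9.99999719e-01  6.92586438e-04 -2.86510724e-04]
 [-6.01741932e-04  9.69773590e-01  2.44005782e-01]
 [ 4.46845629e-04 -2.44005541e-01  9.69773735e-01]] 315.17300025425436
```

```bash
python3 - <<'E'
from h import *
import pickle
D={}
for nm,p,ths in (("panel",[0.50,0.16,0.26],["eave","butt","panel"]),("strip",[0.575,-0.187,0.22],["rib","edge","strip"])):
    r.move_to(np.array(p),quat(-0.09))
    c=vision.get_calibration("wrist"); im=vision.snapshot("wrist"); cv2.imwrite(f"pics/w_{nm}.png",im[:,:,::-1])
    marks(ths,"wrist"); D[nm]=c
pickle.dump(D,open("cal.pkl","wb"))
print(telemetry.current_t())
E
```

```text
wrist eave [([0.4701, 0.16, 0.0338], 0.77)]
wrist butt [([0.5113, 0.1567, 0.0381], 0.7)]
wrist panel [([0.5694, 0.1454, 0.0012], 0.76)]
wrist rib [([0.5513, -0.1844, 0.0181], 0.76)]
wrist edge [([0.6219, -0.1937, -0.0026], 0.83)]
wrist strip []
4.2583
```

View pics/w_panel.png

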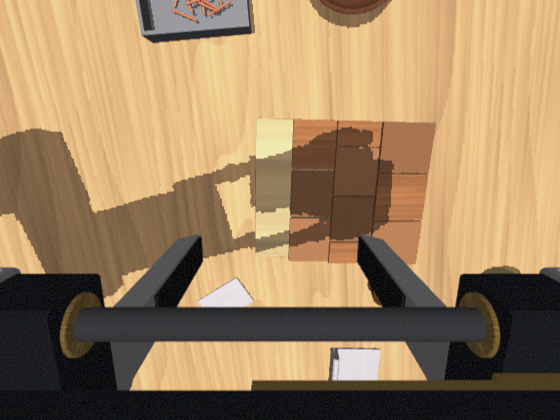

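View pics/w_strip.png

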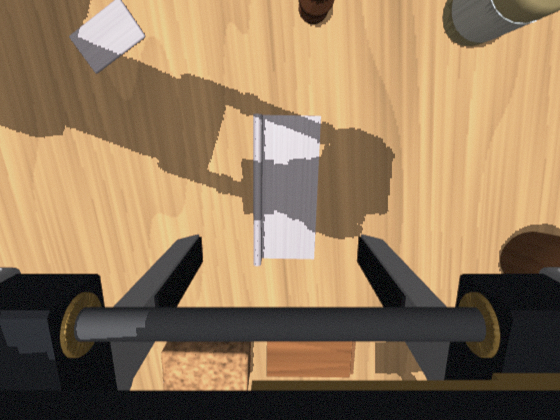

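```bash
python3 - <<'E'
import cv2,numpy as np
a=cv2.imread("pics/w_panel.png")[105:275,235:305]; b=cv2.imread("pics/w_strip.png")[105:275,240:330]
f=lambda i:cv2.resize(i,None,fx=3.5,fy=3.5,interpolation=cv2.INTER_NEAREST)
cv2.imwrite("pics/z1.png",np.hstack([f(a),f(b)]))
E
```

```text
(no output)
```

View pics/z1.png

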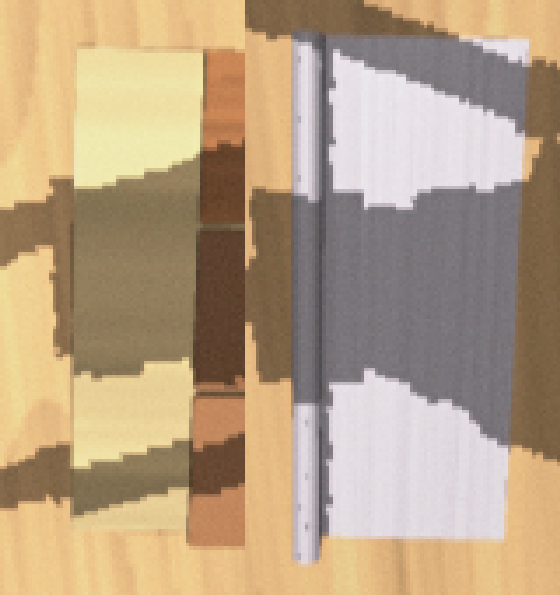

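```bash
python3 - <<'E'
from h import *
import pickle
D=pickle.load(open("cal.pkl","rb"))
def seg(c,a,b,z):
    p=toplane(c,[a,b],z); d=p[0]-p[1]; print(np.round(p,4).tolist(),"mid",np.round(p.mean(0),4),"len",round(np.linalg.norm(d),4),"yaw",round(np.arctan2(-d[0],d[1]),4))
c=D["panel"]; seg(c,(257,118.7),(255.2,255.6),.03)
seg(c,(293.6,119),(288.4,261),.044)
c=D["strip"]; seg(c,(253.4,114.1),(253.4,265.6),.027); seg(c,(259.6,114.1),(261,265.6),.027);seg(c,(321.1,116.1),(314.3,258.7),.003)
E
```

```text
[[0.4801, 0.2446], [0.4596, 0.0737]] mid [0.4699 0.1591] len 0.1721 yaw -0.1193
[[0.5222, 0.2401], [0.5023, 0.0685]] mid [0.5123 0.1543] len 0.1728 yaw -0.1154
[[0.5548, -0.0983], [0.536, -0.2703]] mid [ 0.5454 -0.1843] len 0.1731 yaw -0.1087
[[0.5613, -0.0989], [0.545, -0.2711]] mid [ 0.5532 -0.185 ] len 0.173 yaw -0.0943
[[0.6291, -0.106], [0.6107, -0.2784]] mid [ 0.6199 -0.1922] len 0.1734 yaw -0.106
```

```bash
python3 - <<'E'
from h import *
q=quat(-0.105)
gripper_to(0.05,50)
P=np.array([0.5499,-0.1847,0])
r.move_to(P+[0,0,.08],q)
print(r.move_l(P+[0,0,.0305],vel=.08,guard=8), telemetry.current_ee_pos())
gripper_to(0.0,50)
print(telemetry.current_opening(),telemetry.current_wrist_force())
r.move_l(P+[0,0,.17],vel=.12)
r.hold(.1)
print(telemetry.current_opening(),telemetry.current_wrist_force(),telemetry.current_torque(),telemetry.current_ee_pos(),telemetry.current_t())
for n in ("wrist","side"):
    cv2.imwrite(f"pics/{n}1.png",vision.snapshot(n)[:,:,::-1]); marks(["rib","edge","strip"],n)
a=cv2.imread("pics/wrist1.png");b=cv2.imread("pics/side1.png");cv2.imwrite("pics/l1.png",cv2.resize(np.hstack([a,b]),(800,300)))
E
```

```text
False [ 0.55035399 -0.18489187  0.03083275]
0.00849220164215395 [0.18164167 0.25805357 1.4047202 ]
0.008634324458122037 [-0.12069035 -0.96551906 -2.00523987] [-0.07475407  0.10173491 -0.0142965 ] [ 0.54942165 -0.1844815   0.16905606] 8.6083
wrist rib [([0.5505, -0.1825, 0.1545], 0.89)]
wrist edge [([0.6234, -0.1978, 0.1365], 0.8)]
wrist strip [([0.5815, -0.1855, 0.1351], 0.69)]
side rib [([0.5497, -0.1875, 0.1531], 0.94)]
side edge [([0.6206, -0.1929, 0.1409], 0.58)]
side strip [([0.5838, -0.1831, 0.1397], 0.97)]
```

View pics/wrist1.png

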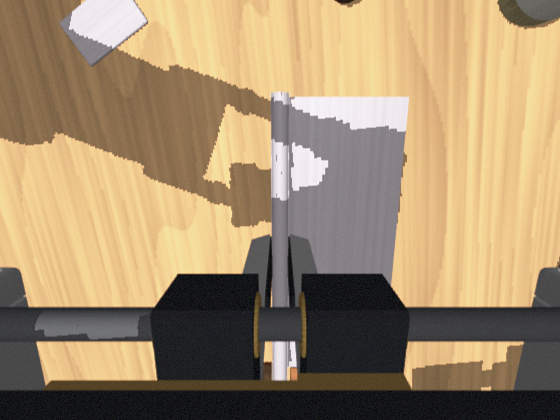

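View pics/side1.png

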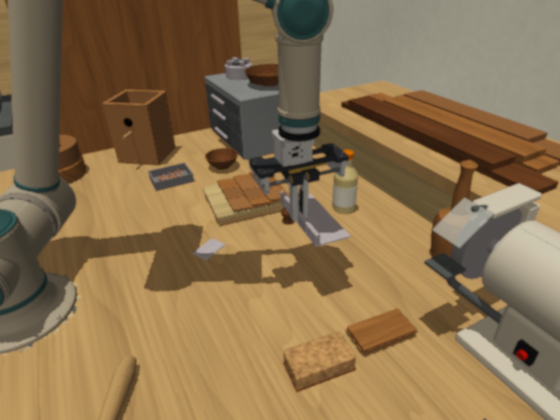

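```bash
python3 - <<'E'
from h import *
c=vision.get_calibration("wrist"); p=telemetry.current_ee_pos(); print(p)
a=cv2.imread("pics/wrist1.png")[85:285,260:420]; cv2.imwrite("pics/z2.png",cv2.resize(a,None,fx=3,fy=3,interpolation=cv2.INTER_NEAREST))
z=p[2]-.0305
d=toplane(c,[(408,97),(393,280)],z+.003); print(d, np.arctan2(-(d[0]-d[1])[0],(d[0]-d[1])[1]))
e=toplane(c,[(272,93),(289,93)],z+.027); u=np.array([np.cos(-.105),np.sin(-.105)]); v=np.array([-u[1],u[0]])
for w in np.vstack([e,d[:1]]): print((w-p[:2])@u,(w-p[:2])@v)
E
```

```text
[ 0.54990516 -0.18470091  0.16991517]
[[ 0.62825448 -0.10534333]
 [ 0.61828007 -0.21409054]] -0.09146515542717498
-0.0040036056805386935 0.08667262691508085
0.004017159941468423 0.08667675327527487
0.06960057108840292 0.08713209335268256
```

View pics/z2.png

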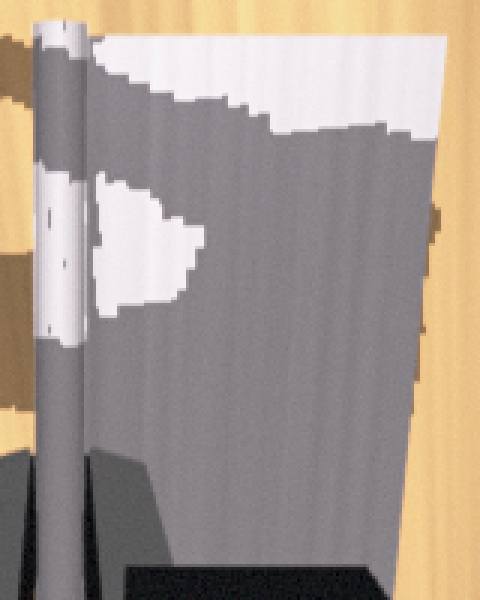

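```bash
cat >> h.py <<'E'
YAW=-0.118; E0=np.array([0.4699,0.1591]); U=np.array([np.cos(YAW),np.sin(YAW)]); V=np.array([-U[1],U[0]])
def pos(x,y,z): return np.r_[E0+x*U+y*V,z]
E
python3 - <<'E'
from h import *
q=quat(YAW)
r.move_to(pos(-.042,0,.17),q)
r.move_l(pos(-.042,0,.078),vel=.12)
r.hold(.2)
f0=telemetry.current_wrist_force()
print(f0,telemetry.current_t())
print(r.move_l(pos(-.042,0,.056),vel=.015,guard=2.5)); 
print(telemetry.current_ee_pos(),telemetry.current_wrist_force()-f0,telemetry.current_torque(),telemetry.current_t())
for n in ("wrist","side"):
    cv2.imwrite(f"pics/{n}2.png",vision.snapshot(n)[:,:,::-1]); marks(["rib","edge"],n)
marks(["eave","butt"],"wrist")
E
```

```text
[-0.92102441 -0.31921189 -2.07716213] 11.5083
True
[0.42810397 0.16405871 0.06039557] [0.67194744 0.13140752 7.15728042] [-0.0685607  -0.0080128   0.05572837] 12.5833
wrist rib [([0.4261, 0.1642, 0.0481], 0.71)]
wrist edge [([0.5033, 0.1536, 0.027], 0.78)]
side rib [([0.4298, 0.159, 0.0438], 0.87), ([0.4592, -0.4089, 0.0032], 0.65)]
side edge [([0.4985, 0.1542, 0.0324], 0.67)]
wrist eave []
wrist butt [([0.5151, 0.154, 0.0382], 0.75)]
```

View pics/wrist2.png

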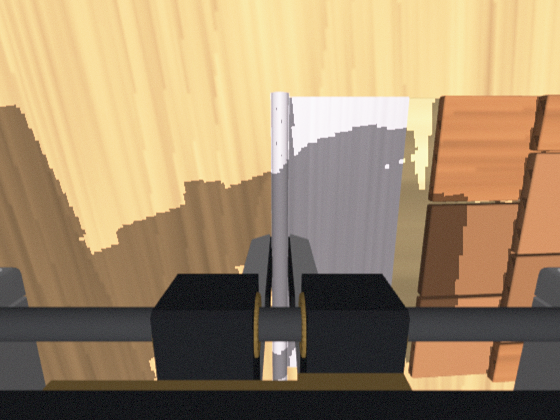

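View pics/side2.png

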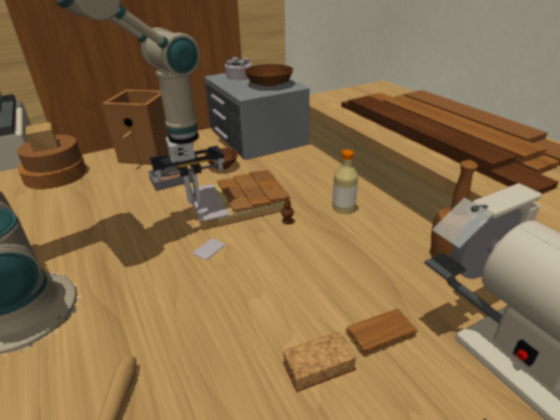

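```bash
python3 - <<'E'
from h import *
c=vision.get_calibration("wrist")
a=cv2.imread("pics/wrist2.png")[85:385,370:460]; cv2.imwrite("pics/z3.png",cv2.resize(a,None,fx=2,fy=2,interpolation=cv2.INTER_NEAREST))
for A,B,z in (((408,97),(392.5,285),.033),((440.5,97),(412,376),.044),((435,97),(412,376),.044)):
    d=toplane(c,[A,B],z); print(np.round(d,4).tolist(), np.arctan2(-(d[0]-d[1])[0],(d[0]-d[1])[1]),(d-E0)@U,(d-E0)@V)
E
```

```text
[[0.5074, 0.2423], [0.4956, 0.1304]] -0.10492483155722644 [0.02739715 0.02886845] [ 0.08707807 -0.02544144]
[[0.5195, 0.2399], [0.5025, 0.0707]] -0.10052554083308501 [0.0397788  0.04275026] [ 0.08607311 -0.08395588]
[[0.5167, 0.2402], [0.5025, 0.0707]] -0.08399236407170388 [0.03696579 0.04275026] [ 0.08607176 -0.08395588]
```

View pics/z3.png

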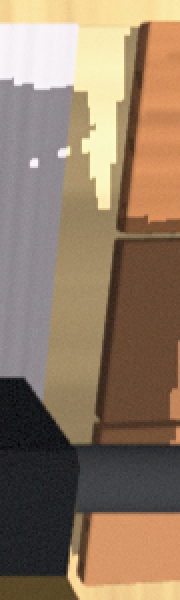

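```bash
python3 - <<'E'
from h import *
q=quat(YAW)
r.move_l(pos(-.042,.0005,.0612),vel=.02)
r.hold(.1); f0=telemetry.current_wrist_force(); print(f0)
for x in (-.022,-.008,.0045):
    g=r.move_l(pos(x,.0005,.0612),vel=.03,guard=8)
    print(x,g,telemetry.current_ee_pos(),telemetry.current_wrist_force()-f0,telemetry.current_torque(),telemetry.current_t())
    if g: break
cv2.imwrite(f"pics/wrist3.png",vision.snapshot("wrist")[:,:,::-1])
cv2.imwrite(f"pics/side3.png",vision.snapshot("side")[:,:,::-1])
E
```

```text
[-0.30410576  1.13048434 -1.69942269]
-0.022 False [0.44786391 0.16213235 0.06109172] [ 0.82486473 -0.49301823  0.29846594] [-0.08078168  0.12296174  0.03907613] 14.15
-0.008 False [0.4619455  0.1604815  0.06110051] [-0.75567277 -1.52908021  0.20127209] [-0.08648548  0.07292429  0.02206915] 14.7667
0.0045 False [0.47439435 0.15900061 0.06110454] [ 0.58941281 -0.92225712 -0.07578727] [-0.03031992  0.12996469 -0.02891245] 15.3333
```

View pics/wrist3.png

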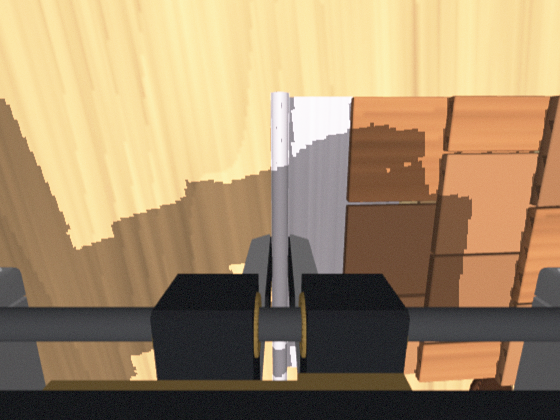

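```bash
python3 - <<'E'
from h import *
c=vision.get_calibration("wrist")
p=telemetry.current_ee_pos()
d=toplane(c,[(352.5,97),(345.5,290)],.044); print((d-p[:2])@U,(d-p[:2])@V, "want 38.5mm")
f0=telemetry.current_wrist_force(); z=.0612
for i in range(12):
    z-=.0003
    r.move_l(pos(.0045,.0005,z),vel=.01); r.hold(.1)
    f=telemetry.current_wrist_force()-f0
    print(round(z,4),telemetry.current_ee_pos()[2],np.round(f,2),np.round(telemetry.current_torque(),3))
    if f[2]>11: break
r.hold(.5); print(telemetry.current_wrist_force()-f0,telemetry.current_ee_pos(),telemetry.current_opening(),telemetry.current_t())
for n in ("wrist","side","top"):
    cv2.imwrite(f"pics/{n}4.png",vision.snapshot(n)[:,:,::-1]); marks(["rib","edge","eave","butt"],n)
E
```

```text
[0.03698323 0.03905302] [ 0.0861133  -0.02331259] want 38.5mm
0.0609 0.06091557357681256 [-0.33 -0.64 -0.24] [-0.052  0.118 -0.068]
0.0606 0.06069605516417811 [-0.39 -0.01  1.91] [-0.006  0.114 -0.016]
0.0603 0.06054807000577396 [-2.   -0.72  5.27] [-0.058  0.284  0.028]
0.06 0.060523996374564175 [-2.81 -0.6   7.37] [-0.105  0.326  0.005]
0.0597 0.06053527193980948 [-4.19 -1.39 10.23] [-0.093  0.527 -0.035]
0.0594 0.060513051614307034 [-4.03  0.49 11.92] [-0.137  0.541  0.002]
[-3.57708918 -1.28002982 12.22454628] [0.47440137 0.1590674  0.06052275] 0.00832734526498904 18.0333
wrist rib [([0.4746, 0.1593, 0.0443], 0.61)]
wrist edge [([0.5064, 0.156, 0.0299], 0.34)]
wrist eave []
wrist butt [([0.5118, 0.1576, 0.0375], 0.83)]
side rib [([0.4767, 0.1548, 0.0426], 0.68)]
side edge [([0.5453, 0.1513, 0.0288], 0.83), ([0.5958, 0.3929, -0.0006], 0.68)]
side eave [([0.4642, 0.1593, 0.0278], 0.97)]
side butt [([0.5076, 0.1585, 0.0408], 0.71)]
top rib [([0.4761, 0.1574, 0.0461], 0.72)]
top edge [([0.5444, 0.1494, 0.0288], 0.74)]
top eave []
top butt [([0.511, 0.1544, 0.0402], 0.75)]
```

View pics/wrist4.png

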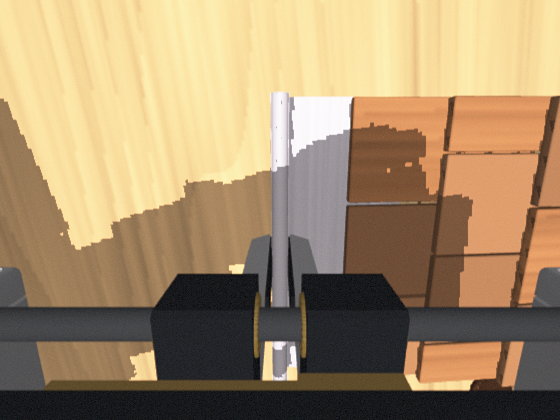

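View pics/side4.png

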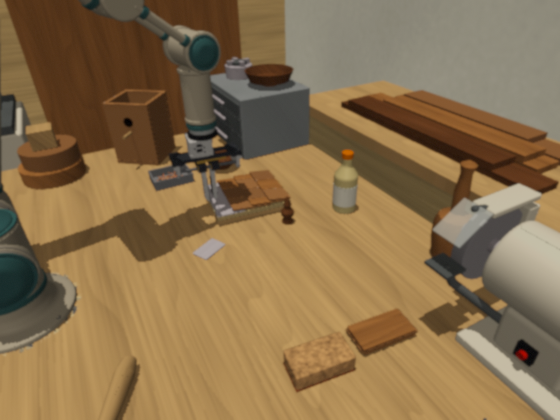

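```bash
python3 - <<'E'
from h import *
print(telemetry.current_wrist_force(),telemetry.current_t())
r.sign_off()
E
```

```text
[-3.04578419 -0.36794063 10.46788216] 18.7833
the job is handed in; nothing more can be done
```

The strip is in under the lowest course, pressed flat on the board and still gripped. I handed the job in at 18.8 s; no verdict was reported.

- **Pick-up:** I gripped the flashing by its rib, lifted it to about 0.17 m and carried it over. The wrist picture showed the grip centred along the strip to within 1 mm.
- **Insertion:** I found the board's height by touch, then slid the strip in about 0.7 mm above it. Forces stayed under about 2 N during the slide, and the pictures showed no sign of the shingles lifting.
- **Position:** The rib centre measured about 5 mm behind the front edge (4.5 mm wanted). The strip's end was within about 1 mm of the board's side. Its angle to the shingle line was within about 0.01 rad.
- **Press:** The push was about 12 N, and the height stopped falling as the force rose. The moment put the load near the middle of the flange, which fits it lying flat.

**Disagreements:**
- The side camera's points for the front and shingle edges read about 5 mm nearer the robot than the other measurements. I relied on the wrist picture and the touch.
- Once the strip was home, the wrist network placed the hidden edge wrongly, with a low score (0.34). The side and top views put that edge where it belongs.
- The shingle angles could not be read directly.

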